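# Set the swing plate of a rod-bending jig with a spacer

### The job

Draw the bottom red spacer out of the mouth of the magazine so that the stack drops, and set it down on the black rubber pad to change your grip. Lay it flat in the jig's nest, centred along the blue stop between it and the low yellow lip, then push the swing plate at its orange free corner so that it turns about its pin until it firmly clamps the spacer against the stop, without forcing it. Leave the other spacers in the magazine and do not disturb the spray can, wrench or screwdriver.

Things in the scene. Friction and masses are not known exactly. Their poses are not given: they have to be found in the camera images.
- magazine: Fixed upright magazine, 110 x 75 mm base, clear sides, yellow back and front posts, 92 mm high. Origin at the bench under the stack's centre; its -x axis points out of the mouth, the way the bottom spacer is drawn. The stack's 66 mm length lies along x. The front posts (outer face at x = -40 mm) start 47 mm above the bench, so only the bottom spacer passes under them.
- magazine_floor (a point): Centre of the magazine's floor, 30 mm above the bench; axes as the magazine's. In front, an 18 mm wide tongue at floor height reaches to x = -64 mm under the bottom spacer; beside the tongue there is free room for fingers.
- spacer0_center (a point): Centre of the bottom spacer: red plastic block 66 (its x) x 40 (its y) x 14 mm thick (z), 0.1 kg. At the start its front 26 mm stand out of the mouth, with both 40 mm-apart sides free.
- spacer1_center (a point): Centre of the second spacer from the bottom, same size; inside the magazine.
- spacer2_center (a point): Centre of the third spacer, same size.
- spacer3_center (a point): Centre of the top spacer, same size.
- pad: Fixed black rubber pad 130 x 130 mm, 4 mm thick. Origin at the centre of its underside, on the bench.
- jig: Fixed grey base plate, 12 mm thick, x from -100 to 75, y from -135 to 100 mm about its origin (at the bench). It carries the pin, the swing plate and the nest: a blue stop (20 mm thick, 56 mm long in y, 30 mm tall) and a yellow lip (4 mm thick, 56 mm long, 4 mm tall) with a 46 mm wide channel between them.
- nest (a point): Where the clamped spacer's underside centre belongs, on the base's top face 12 mm above the bench; axes as the jig's. Stop face at x = +20 mm, lip's inner face at x = -26 mm. The spacer lies with its 66 mm length along y, its ends free for fingers. It may be laid anywhere in the channel's width: the plate then pushes it to the stop.
- pivot (a point): Axis of the swing plate's pin, at the height of the plate's underside, 18 mm above the bench; axes as the jig's.
- swing_plate (a joint): Angle of the swing plate about the pin, rad; grows as the plate swings clockwise seen from above towards the stop. At 1.0 the plate lies along the jig's y axis and its long edge bears flat on a spacer that touches the stop. It goes on to 1.25 if nothing is there. Stiff: stays where it is left, and takes about 3 to 4 N at the free corner to move.
- push_corner (a point): Point on the plate's pushing edge at its orange free corner (last 35 mm), 25 mm above the bench, 40 mm in -x and 145 mm in +y from the pin. Axes are the plate's: y from the pin to the free end, x towards the stop; push along +x. Plate 60 x 185 x 14 mm: x from -40 to 20, y from -20 to 165 mm from the pin, underside 18 mm above the bench.
- spray_can: Blue can, 52 mm across, 130 mm tall, standing. Origin under its centre. Bystander.
- wrench: Steel wrench lying on the bench. Bystander.
- screwdriver: Screwdriver lying on the bench. Bystander.

How it is judged (in metres and radians):
On the way, in this order (a step that is already met when the one before it is completed fails the run):
1. the bottom spacer is drawn out and the stack has dropped (horizontal distance between spacer0_center and magazine_floor above 0.065 m and horizontal distance between each of spacer1_center, spacer2_center, spacer3_center and magazine_floor below 0.02 m and z of spacer1_center in the frame of magazine_floor below 0.011 m and z of spacer2_center in the frame of magazine_floor below 0.025 m and z of spacer3_center in the frame of magazine_floor below 0.039 m), for 0.1 s.
2. the spacer lies flat on the rubber pad, released (horizontal distance between spacer0_center and pad below 0.06 m and height (world z) of spacer0_center below 0.0145 m and linear speed of spacer0 below 0.02 m/s and contact force between the fingers and spacer0 below 0.1 N), for 0.1 s.
3. the spacer lies flat in the nest, released (x of spacer0_center in the frame of nest between -0.01 and 0.01 m and y of spacer0_center in the frame of nest between -0.012 and 0.012 m and z of spacer0_center in the frame of nest between 0.0045 and 0.0095 m and angle between spacer0_center's own z axis and vertical below 0.08 rad and linear speed of spacer0 below 0.02 m/s and contact force between the fingers and spacer0 below 0.1 N), for 0.2 s.
4. the plate is pushed at its free corner and presses the spacer with more than 3 N against the stop (contact force between swing_plate and spacer0 above 3 N and contact force between spacer0 and jig above 2 N and horizontal distance between the grasp point and push_corner below 0.06 m and x of spacer0_center in the frame of nest between -0.0025 and 0.0025 m), for 0.05 s.
At the end, for the whole second after the job is handed in: The spacer lies flat in the nest against the stop (within 2.5 mm across, 14 mm along the stop), the swing plate bears on it (joint 1.0 +- 0.02 rad), the other three spacers lie stacked in the magazine within 20 mm of its centre, all at rest (x of spacer0_center in the frame of nest between -0.0025 and 0.0025 m and y of spacer0_center in the frame of nest between -0.014 and 0.014 m and z of spacer0_center in the frame of nest between 0.0045 and 0.0095 m and value of joint swing_plate between 0.98 and 1.02 rad and angle between the y axis of spacer0_center and the x axis of nest, either way round below 0.05 rad and angle between spacer0_center's own z axis and vertical below 0.05 rad and linear speed of spacer0 below 0.01 m/s and horizontal distance between each of spacer1_center, spacer2_center, spacer3_center and magazine_floor below 0.02 m and z of spacer1_center in the frame of magazine_floor below 0.011 m and z of spacer2_center in the frame of magazine_floor below 0.025 m and z of spacer3_center in the frame of magazine_floor below 0.039 m); the robot touches nothing.
It fails at once if the plate is forced against the spacer (over 40 N) (contact force between swing_plate and spacer0 above 40 N).
It fails at once if the spray can is pushed or tipped (distance of spray_can from where it was at the start of the episode above 0.03 m).
It fails at once if the wrench is moved (distance of wrench from where it was at the start of the episode above 0.03 m).
It fails at once if the screwdriver is moved (distance of screwdriver from where it was at the start of the episode above 0.03 m).
It also fails if it takes over 69 s, if anything falls off the work surface, if the arm or the gripper's body presses on something with over 40 N, if the wrist force passes 120 N, or if a joint passes its speed limit or range.

### The arm

A 7-joint arm with a two-finger parallel gripper is mounted at the origin on the work surface. World frame = base frame: x ahead of the robot, y to its left, z up, the work surface at z = 0. Lengths are in m, angles in degrees, forces in N, time in s.
With the tool pointing down it reaches from about 0.425 to 0.875 m from the base axis. Payload 4.7 kg.
Tool frame: the origin (TCP) lies at the very end of the fingers, on their centre line; the grasp point (between the pads) lies 19 mm behind it (pinch_z is the distance from the TCP to the grasp point, in m); z points along the fingers, y is the direction in which the jaws open and shut (so a half turn about z gives the same grasp; the last joint's range is limited). The gripper opens to 87 mm and grips with 3 to 60 N. Pads are 19 mm wide; open, the fingers measure 117 mm over their backs; the gripper's body (75 mm by 190 mm) begins 51 mm behind the grasp point.
Start: joints at [75.693, 18.392, -4.016, 83.108, 1.295, 78.541, -3.26], TCP at [0.169, -0.628, 0.223] pointing down, gripper open.
Joint ranges: [-163.93, 163.93], [-17.29, 119.83], [-79.2, 71.16], [3.27, 140.29], [-89.18, 269.18], [5.43, 117.66], [-154.24, 154.24]. Speed limits (degrees/s): [147.25, 147.25, 180, 180, 180, 180, 180].

### API

Orientations are given as [roll, pitch, yaw] about the fixed x, y, z axes, in that order (R = Rz(yaw) Ry(pitch) Rx(roll)).
In Python, from cell import get_obs, read_camera, camera_params, sign_off, pinch_z gives the robot as it stands.
- The arm moves only by the shell command python3 -m handwheel 'ROWS' [FORCE]. ROWS is JSON, a list of rows, each a list of 5 numbers: the finger opening in m, from 0 to 0.087, then the shift along the tool's x, y, z in m, then the turn about the tool's z in rad. In form: [[jaw, tx, ty, tz, twist], ...]. A call has 1 to 20 rows; each row is the pose to reach, as a shift and turn from the pose commanded when the call began, along the tool's axes at that moment; what a row does not reach only later rows make up. A row lasts 1/10 s, in which the tool goes at most 50 mm and 8.59 degrees, less where a joint would pass 70% of its speed; a pose out of reach is approached as far as the arm can. A call with a gripper value outside its range is refused whole. The fingers move at their own pace and stop on an object; FORCE is the grip in N (left out, the last holds). Time passes only in rows, so rows that repeat a pose let the fingers close. It gives the time, the measured TCP pose, the force and the opening at its end, in the units of the state.
- get_obs(): the state, without advancing time (a new reading comes with each control period).
- read_camera(name): name is "side" or "top" or "wrist"; returns the picture (384x512x3 uint8, blue, green, red); there is no depth.
- camera_params(name): a dict with "camera_matrix" (3x3 intrinsics, pixels), "k1" (the pictures are not rectified: a ray, as slopes to the right and down, at radius r is drawn at 1 + k1 r^2 times it, then the intrinsics apply), "R" (3x3) and "t" (3): a world point X has camera coordinates R X + t. Camera axes: x right, y down, z forward; pixel columns grow to the right and rows downward; lengths in m; the calibration is good to about 2 mm. A picture is of the moment at which its call begins: read the wrist's pose just before it. camera_params takes no time and is no camera call; for the wrist camera it gives the pose at the moment of the call.
- sign_off(): hands the job in, once; it reports no verdict.
The state is a dict: "time_s": time; "qpos": joint angles; "joint_velocities": joint speeds; "effort": joint torques, N m; "tool_pos": TCP position; "tool_rot": TCP orientation; "force": force on the tool from outside, world axes, zero at the start; "wrist_torque": the same for the moment, N m; "grip_width": finger opening in m.
Only numpy, scipy, OpenCV 4.12 (cv2) and the standard library are available. Lean on these libraries where they do the work, as an engineer would, in place of code of your own. Each camera call takes 0.05 s, during which the arm holds its last target.

## Working session

There is one attempt and no reset: what is moved stays moved. The work goes in short steps, Python scripts to look and compute and a shell command to move; the robot and the scene stay as the last step left them, time stands still between calls to the robot, and variables do not carry over. Pictures are saved under pics/ and viewed, and the job is handed in when it is done.

```bash
ls; mkdir -p pics; python3 - <<'E'
from cell import *
import cv2,json
print(get_obs(),pinch_z)
for n in ["side","top","wrist"]:
    p=camera_params(n);print(n,p)
    cv2.imwrite(f"pics/{n}0.png",read_camera(n))
E
```

```text
pics
{'time_s': 0.0, 'qpos': array([75.69142663, 18.43975044, -4.01447954, 83.17526514,  1.29377777,
       78.54085914, -3.26017977]), 'joint_velocities': array([-0.0290319 ,  0.12336667, -0.05055429, -0.01945058, -0.06191   ,
        0.036727  , -0.0141749 ]), 'effort': array([ 9.25970890e-04, -4.91285849e+01, -4.03146856e-01, -3.12523556e+01,
       -6.40292885e-02,  4.37426870e-02,  1.65963920e-04]), 'tool_pos': array([ 0.16930923, -0.62698371,  0.22145036]), 'tool_rot': array([-1.79889297e+02,  4.91422285e-03,  1.51169138e+01]), 'force': array([ 0.47619937,  0.58133375, -0.25129746]), 'wrist_torque': array([ 0.01745735,  0.01514318, -0.04645802]), 'grip_width': 0.08703695476774846} 0.0187
side {'camera_matrix': array([[490.07354932,   0.        , 259.63054702],
       [  0.        , 490.07354932, 180.10997349],
       [  0.        ,   0.        ,   1.        ]]), 'k1': 0.06854279237448027, 'R': array([[-0.85319086, -0.5215498 , -0.00715246],
       [-0.24658484,  0.41538988, -0.8755839 ],
       [ 0.45963167, -0.7452765 , -0.48301312]]), 't': array([0.4611157 , 0.2332734 , 1.07897498])}
top {'camera_matrix': array([[354.44712666,   0.        , 255.57356276],
       [  0.        , 354.44712666, 190.00201635],
       [  0.        ,   0.        ,   1.        ]]), 'k1': -0.09613407237783142, 'R': array([[-0.00962737, -0.99986407,  0.01338451],
       [-0.99040488,  0.00768922, -0.13798207],
       [ 0.1378604 , -0.01458449, -0.99034429]]), 't': array([-0.04783321,  0.60353678,  1.09330129])}
wrist {'camera_matrix': array([[322.81247838,   0.        , 259.05311803],
       [  0.        , 322.81247838, 190.00026488],
       [  0.        ,   0.        ,   1.        ]]), 'k1': -0.05325774977873655, 'R': array([[ 0.26055236, -0.96545701, -0.00228659],
       [-0.92655688, -0.25071834,  0.28041517],
       [-0.27130208, -0.07094418, -0.95987609]]), 't': array([-0.64847276, -0.03240127,  0.39199044])}
```

View pics/top0.png

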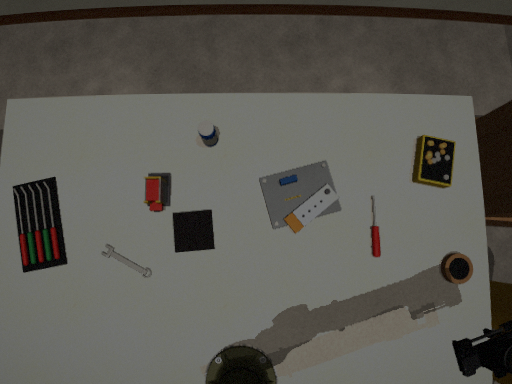

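View pics/side0.png

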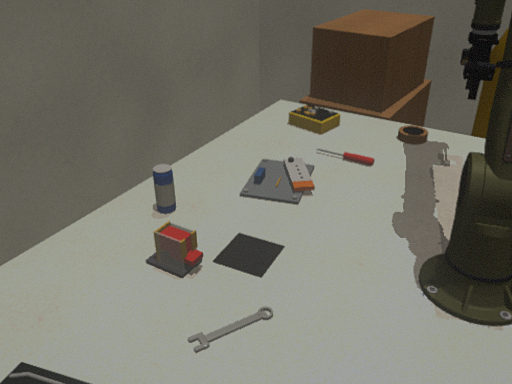

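View pics/wrist0.png

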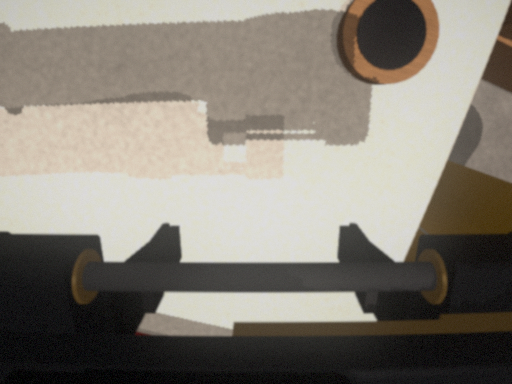

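The top view shows the magazine at about (157,190) with the bottom spacer sticking out at (156,207). The pad is at (194,231), and the jig at (300,195) with its orange corner at (294,223). The can is at (208,133). The side view agrees. Next I'll zoom in and measure.

```bash
cat > h.py <<'E'
import numpy as np,cv2
from cell import camera_params
def undist(p,uv):
    K=p["camera_matrix"];uv=np.asarray(uv,float).reshape(-1,1,2)
    d=np.array([p["k1"],0,0,0,0.])
    return cv2.undistortPointsIter(uv,K,d,None,None,(3,100,1e-10)).reshape(-1,2)
def plane(p,uv,z):
    n=undist(p,uv);R,t=np.array(p["R"]),np.array(p["t"])
    d=np.c_[n,np.ones(len(n))]@R; c=-R.T@t
    s=(z-c[2])/d[:,2]
    return c+s[:,None]*d
def proj(p,X):
    X=np.asarray(X,float).reshape(-1,1,3)
    return cv2.projectPoints(X,cv2.Rodrigues(np.array(p["R"]))[0],np.array(p["t"]),p["camera_matrix"],np.array([p["k1"],0,0,0,0.]))[0].reshape(-1,2)
def tri(ps,uvs):
    A=[];b=[]
    for p,uv in zip(ps,uvs):
        n=undist(p,[uv])[0];R=np.array(p["R"]);t=np.array(p["t"])
        for i in range(2):
            A.append(R[i]-n[i]*R[2]);b.append(n[i]*t[2]-t[i])
    return np.linalg.lstsq(np.array(A),np.array(b),rcond=None)[0]
def crop(im,x0,y0,x1,y1,s):
    return cv2.resize(im[y0:y1,x0:x1],None,fx=s,fy=s,interpolation=cv2.INTER_CUBIC)
E
python3 - <<'E'
from h import *
t=cv2.imread("pics/top0.png");s=cv2.imread("pics/side0.png")
a=crop(t,130,160,220,260,5);b=crop(t,255,155,350,235,5)
b=cv2.copyMakeBorder(b,0,max(0,a.shape[0]-b.shape[0]),0,0,0)
c=cv2.convertScaleAbs(np.hstack([a,b]),alpha=1.4)
c=cv2.resize(c,None,fx=.8,fy=.8);print(c.shape)
cv2.imwrite("pics/topc.png",c)
c=np.hstack([crop(s,140,215,290,280,2.5),crop(s,235,145,325,210,2.5)])
cv2.imwrite("pics/sidec.png",cv2.convertScaleAbs(c,alpha=1.4));print(c.shape)
p=camera_params("top")
hsv=cv2.cvtColor(t,cv2.COLOR_BGR2HSV)
for nm,uv,z in [("spacer",(156,207),.044),("mag",(153,189),.1),("pad",(194,231),.004),("stop",(288,181),.042),("orange",(294,223),.032),("pin",(327,191),.032),("can",(207,127),.13),("screw",(376,240),.01)]:
    print(nm,plane(p,[uv],z)[0].round(3))
E
```

```text
(400, 740, 3)
(162, 600, 3)
spacer [0.551 0.265 0.044]
mag [0.601 0.261 0.1  ]
pad [0.475 0.149 0.004]
stop [ 0.632 -0.158  0.042]
orange [ 0.497 -0.175  0.032]
pin [ 0.599 -0.286  0.032]
can [0.785 0.094 0.13 ]
screw [ 0.438 -0.448  0.01 ]
```

View pics/topc.png

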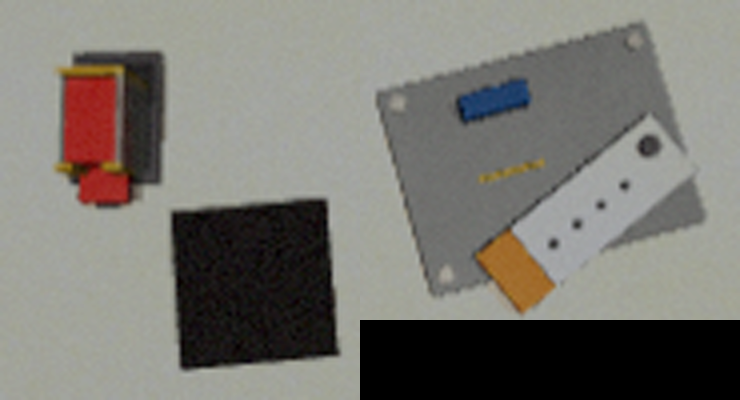

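View pics/sidec.png

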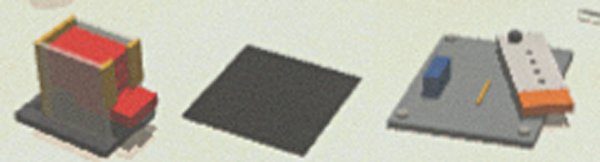

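```bash
cat >> h.py <<'E'
def move(tx,ty,tz,yaw):
    from cell import get_obs
    o=get_obs();p=np.array(o["tool_pos"]);y0=np.deg2rad(o["tool_rot"][2])
    d=np.array([tx,ty,tz])-p
    r=(yaw-o["tool_rot"][2]+180)%360-180
    print("shift tool:",round(d[0]*np.cos(y0)+d[1]*np.sin(y0),4),round(d[0]*np.sin(y0)-d[1]*np.cos(y0),4),round(-d[2],4),"twist",round(-np.deg2rad(r),4), "rows",round(max(np.linalg.norm(d)/.05,abs(r)/8.59),1))
E
python3 - <<'E'
from h import *
from cell import get_obs
p=camera_params("wrist");R=np.array(p["R"]);print("cam",-R.T@p["t"],"fwd",R[2])
move(.46,-.2,.3,10)
E
```

```text
cam [ 0.2452994  -0.60642153  0.38401002] fwd [-0.27122941 -0.07118099 -0.95987909]
shift tool: 0.392 -0.3365 -0.0783 twist 0.0893 rows 10.5
```

```bash
python3 -m handwheel '[[0.087,0.04,-0.04,-0.008,0.01],[0.087,0.08,-0.07,-0.016,0.02],[0.087,0.12,-0.10,-0.024,0.03],[0.087,0.16,-0.13,-0.032,0.04],[0.087,0.2,-0.165,-0.04,0.05],[0.087,0.24,-0.2,-0.05,0.06],[0.087,0.28,-0.235,-0.06,0.07],[0.087,0.32,-0.27,-0.07,0.08],[0.087,0.36,-0.305,-0.078,0.09],[0.087,0.4,-0.335,-0.078,0.09],[0.087,0.42,-0.335,-0.078,0.09],[0.087,0.42,-0.335,-0.078,0.09],[0.087,0.42,-0.335,-0.078,0.09]]'
python3 - <<'E'
from cell import *
import cv2
from h import *
import pickle
p=camera_params("wrist");im=read_camera("wrist")
cv2.imwrite("pics/w1.png",im);pickle.dump(p,open("w1.pkl","wb"));print(get_obs()["tool_pos"],get_obs()["tool_rot"])
E
```

```text
time_s: 1.45
tool_pos: [0.4879, -0.1936, 0.3002]
tool_rot: [-180.0, 0.0, 10.1]
force: [-0.2, 0.5, 0.2]
grip_width: 0.0871
[ 0.48707886 -0.19508895  0.30005646] [-1.79999034e+02  7.35661838e-02  9.95226775e+00]
```

View pics/w1.png

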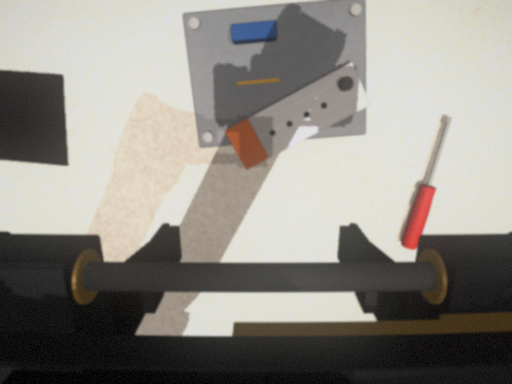

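The wrist view shows the whole jig: blue stop (254,31), yellow lip (258,82), pin (345,84) and orange corner (247,144). The pad's right edge is at column 68 and the screwdriver is at (420,200).

```bash
python3 - <<'E'
from h import *
import pickle
im=cv2.imread("pics/w1.png");p=pickle.load(open("w1.pkl","rb"))
hsv=cv2.cvtColor(im,cv2.COLOR_BGR2HSV)
def rect(m,nm,z):
    cs,_=cv2.findContours(m,cv2.RETR_EXTERNAL,cv2.CHAIN_APPROX_NONE)
    c=max(cs,key=cv2.contourArea)
    X=plane(p,c.reshape(-1,2).astype(float),z)[:,:2]
    r=cv2.minAreaRect((X*1000).astype(np.float32))
    b=cv2.boxPoints(r)
    print(nm,cv2.contourArea(c),np.round(r[0],1),np.round(r[1],1),round(r[2],1),b.round(0).tolist());return c
blue=cv2.inRange(hsv,(100,100,40),(130,255,255)); rect(blue,"stop z42(top+face)",.042)
yel=cv2.inRange(hsv,(18,90,60),(35,255,255)); yel[:60]=0;yel[110:]=0; rect(yel,"lip",.016)
org=cv2.inRange(hsv,(3,150,60),(17,255,255));org[200:]=0; rect(org,"orange",.032)
corn=plane(p,[(184,14),(365,0),(367,133),(199,147)],.012)
print("base corners",corn.round(4).tolist())
print("pin",plane(p,[(345,84)],.035).round(4), plane(p,[(345,84)],.032).round(4))
c=crop(im,170,0,400,175,3.4);cv2.imwrite("pics/w1c.png",c)
E
```

```text
stop z42(top+face) 710.0 [ 638.2 -159. ] [19.9 53.2] 14.9 [[622.0, -136.0], [635.0, -187.0], [655.0, -182.0], [641.0, -131.0]]
lip 89.0 [ 583.5 -173.6] [ 4.6 54.4] 14.7 [[574.0, -148.0], [588.0, -200.0], [593.0, -199.0], [579.0, -147.0]]
orange 838.5 [ 501.5 -172.3] [55.4 32.2] 37.7 [[470.0, -177.0], [489.0, -202.0], [533.0, -168.0], [514.0, -143.0]]
base corners [[0.6488, -0.0668, 0.012], [0.706, -0.2902, 0.012], [0.5432, -0.3355, 0.012], [0.4825, -0.1081, 0.012]]
pin [[ 0.5993 -0.2837  0.035 ]] [[ 0.5995 -0.2844  0.032 ]]
```

View pics/w1c.png

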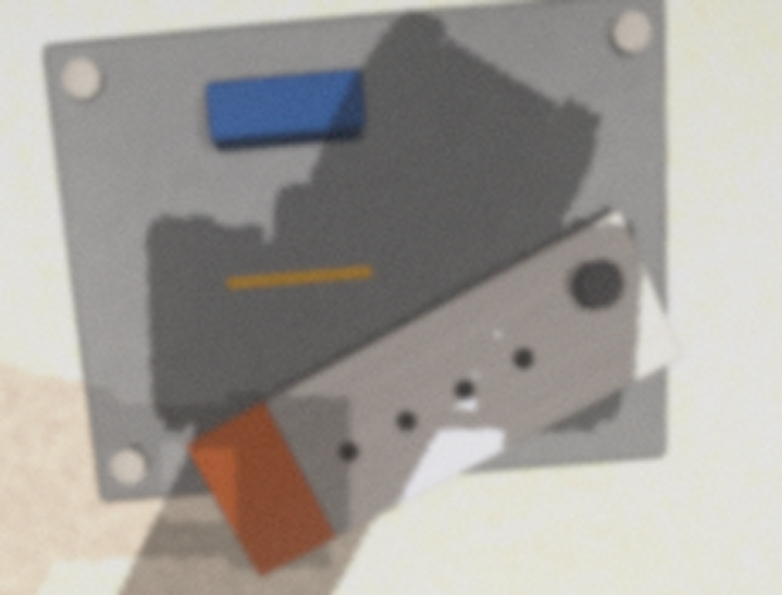

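Jig yaw ≈ 14.6°, nest ≈ (0.610,-0.1665) and pin ≈ (0.5994,-0.284), with stop, lip and pin agreeing. The plate is now at about 0.6 rad. Next I'll look at the magazine.

```bash
python3 - <<'E'
from h import *
move(.48,.24,.27,0)
E
```

```text
shift tool: 0.0682 -0.4298 0.0301 twist 0.1737 rows 8.7
```

```bash
python3 -m handwheel '[[0.087,0.008,-0.048,0.003,0.02],[0.087,0.015,-0.096,0.006,0.04],[0.087,0.023,-0.144,0.01,0.06],[0.087,0.03,-0.192,0.013,0.08],[0.087,0.038,-0.24,0.016,0.1],[0.087,0.046,-0.288,0.02,0.12],[0.087,0.053,-0.336,0.024,0.14],[0.087,0.06,-0.384,0.027,0.16],[0.087,0.068,-0.43,0.03,0.174],[0.087,0.068,-0.43,0.03,0.174],[0.087,0.068,-0.43,0.03,0.174]]'
python3 - <<'E'
from cell import *
import cv2
from h import *
import pickle
p=camera_params("wrist");im=read_camera("wrist")
cv2.imwrite("pics/w2.png",im);pickle.dump(p,open("w2.pkl","wb"));print(get_obs()["tool_pos"],get_obs()["tool_rot"])
E
```

```text
time_s: 2.6
tool_pos: [0.4801, 0.2399, 0.2699]
tool_rot: [179.9, 0.1, 0.0]
force: [0.8, -0.8, -0.3]
grip_width: 0.0871
[0.48073281 0.23854406 0.27000526] [ 1.79906096e+02  3.64317531e-02 -1.45270955e-01]
```

View pics/w2.png

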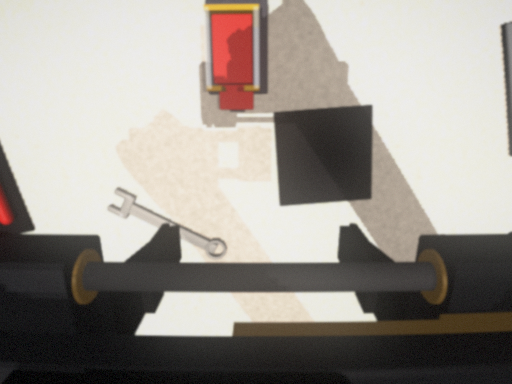

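The magazine is at (235,48) with the bottom spacer's front at (236,98). The pad covers (275..372, 105..205), and the wrench runs from (120,195) to (218,247).

```bash
python3 - <<'E'
from h import *
import pickle
im=cv2.imread("pics/w2.png");p=pickle.load(open("w2.pkl","rb"))
cv2.imwrite("pics/w2c.png",cv2.convertScaleAbs(crop(im,190,0,290,125,6),alpha=1.3)[:600])
# pad
g=cv2.cvtColor(im,cv2.COLOR_BGR2GRAY)
m=((g<60)*255).astype(np.uint8);m[:95]=0;m[215:]=0;m[:,:262]=0;m[:,400:]=0
cs,_=cv2.findContours(m,cv2.RETR_EXTERNAL,cv2.CHAIN_APPROX_NONE);c=max(cs,key=cv2.contourArea)
r=cv2.minAreaRect((plane(p,c.reshape(-1,2).astype(float),.004)[:,:2]*1000).astype(np.float32));print("pad",r)
print("wrench",plane(p,[(120,195),(218,247)],.005).round(3))
hsv=cv2.cvtColor(im,cv2.COLOR_BGR2HSV)
m=cv2.inRange(hsv,(0,120,40),(9,255,255))|cv2.inRange(hsv,(170,120,40),(180,255,255));m[:,:190]=0;m[:,300:]=0
for z,a,b in [(.086,0,88),(.044,93,110)]:
    k=m.copy();k[:a]=0;k[b:]=0
    cs,_=cv2.findContours(k,cv2.RETR_EXTERNAL,cv2.CHAIN_APPROX_NONE);c=max(cs,key=cv2.contourArea)
    print(cv2.boundingRect(c))
    X=plane(p,c.reshape(-1,2).astype(float),z)[:,:2]*1000
    r=cv2.minAreaRect(X.astype(np.float32));print("red",z,r,cv2.boxPoints(r).round(1).tolist())
E
```

```text
pad ((486.6779479980469, 137.64968872070312), (157.26177978515625, 90.70767211914062), 30.85137367248535)
wrench [[0.426 0.435 0.005]
 [0.347 0.301 0.005]]
(211, 13, 42, 75)
red 0.086 ((602.5626831054688, 268.0888977050781), (40.39809036254883, 69.96623229980469), 89.73643493652344) [[567.5, 248.10000610351562], [637.5, 247.6999969482422], [637.5999755859375, 288.1000061035156], [567.7000122070312, 288.3999938964844]]
(219, 93, 34, 17)
red 0.044 ((552.9132080078125, 268.106201171875), (38.2064323425293, 18.11752700805664), 89.86856079101562) [[543.7999877929688, 249.0], [561.9000244140625, 249.0], [562.0, 287.20001220703125], [543.9000244140625, 287.20001220703125]]
```

View pics/w2c.png

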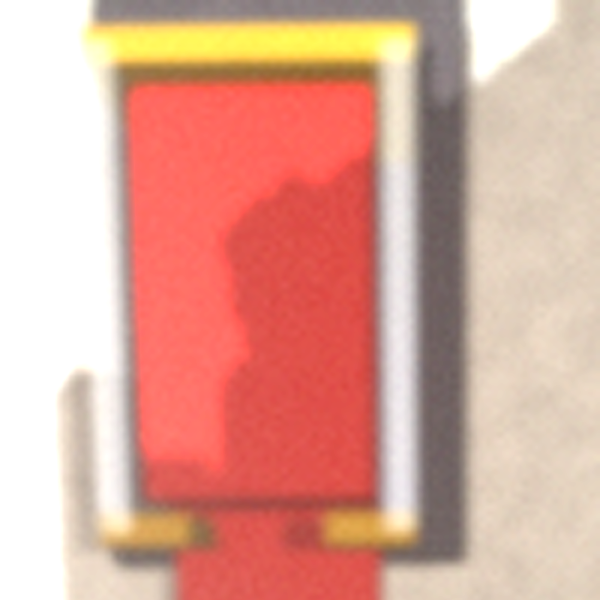

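```bash
python3 - <<'E'
from h import *
import pickle
p=pickle.load(open("w2.pkl","rb"))
X=plane(p,[(275,113),(371,105),(372,198),(281,206)],.004);print(X.round(4),X.mean(0))
move(.549,.268,.027,0)
E
```

```text
[[0.5372 0.2201 0.004 ]
 [0.548  0.0958 0.004 ]
 [0.4215 0.0825 0.004 ]
 [0.4099 0.21   0.004 ]] [0.4791615  0.15209303 0.004     ]
shift tool: 0.0682 -0.0296 0.243 twist -0.0025 rows 5.1
```

```bash
python3 -m handwheel '[[0.087,0.03,-0.015,0.02,0],[0.087,0.068,-0.03,0.05,0],[0.087,0.068,-0.03,0.09,0],[0.087,0.068,-0.03,0.13,0],[0.087,0.068,-0.03,0.17,0],[0.087,0.068,-0.03,0.2,0],[0.087,0.068,-0.03,0.2,0],[0.087,0.068,-0.03,0.2,0],[0.087,0.068,-0.03,0.2,0]]'
python3 - <<'E'
from cell import *
from h import *
import pickle
p=camera_params("wrist");im=read_camera("wrist");s=read_camera("side")
print(get_obs()["tool_pos"],get_obs()["tool_rot"])
ps=camera_params("side")
a=crop(s,110,170,260,290,2.6);a=cv2.copyMakeBorder(a,0,400-312 if 1 else 0,0,0,0)
b=cv2.resize(im,None,fx=.78,fy=.78);b=cv2.copyMakeBorder(b,0,400-b.shape[0],0,0,0)[:400]
a=a[:400];c=np.hstack([a,b]);cv2.imwrite("pics/c3.png",c);print(c.shape)
pickle.dump(p,open("w3.pkl","wb"));cv2.imwrite("pics/w3.png",im)
E
```

```text
time_s: 3.55
tool_pos: [0.5501, 0.2702, 0.0728]
tool_rot: [-180.0, -0.2, -0.1]
force: [0.0, -0.1, -0.2]
grip_width: 0.0869
[0.54977674 0.27083167 0.07282688] [-1.79950611e+02 -2.08127744e-01 -6.28012830e-02]
(400, 789, 3)
```

View pics/c3.png

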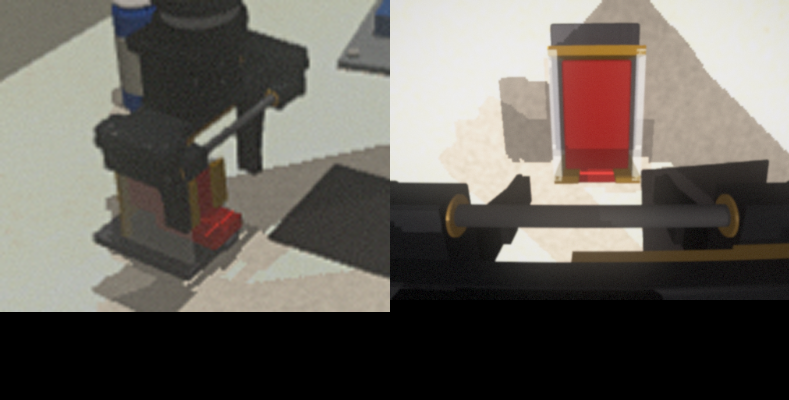

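The fingers straddle the bottom spacer. In the side crop, the spacer is at (215,228) with a finger on each side. In the wrist view, the stack spans columns 558–635 of the composite.

```bash
python3 - <<'E'
from h import *
import pickle
im=cv2.imread("pics/w3.png");p=pickle.load(open("w3.pkl","rb"))
hsv=cv2.cvtColor(im,cv2.COLOR_BGR2HSV)
m=cv2.inRange(hsv,(0,120,60),(9,255,255))|cv2.inRange(hsv,(170,120,60),(180,255,255))
for row in (90,120,150,170):
    c=np.where(m[row,180:360])[0]+180;X=plane(p,[(c.min(),row),(c.max()+1,row)],.086);print(row,X[:,:2].round(4).tolist(),X.mean(0).round(4))
c=np.where(m[:, 262])[0];print(c.min(),c.max(),plane(p,[(262,c.min())],.086))
E
```

```text
90 [[0.6313, 0.2879], [0.6312, 0.2488]] [0.6312 0.2684 0.086 ]
120 [[0.6181, 0.2884], [0.6181, 0.2483]] [0.6181 0.2683 0.086 ]
150 [[0.6044, 0.2879], [0.6043, 0.2483]] [0.6044 0.2681 0.086 ]
170 [[0.5949, 0.2882], [0.5948, 0.2484]] [0.5948 0.2683 0.086 ]
76 232 [[0.63715294 0.26971236 0.086     ]]
```

Magazine centre is (0.604,0.268) with yaw 0. Now I'll descend and grip.

```bash
python3 -m handwheel '[[0.087,-0.001,0.002,0.015,0],[0.087,-0.001,0.002,0.03,0],[0.087,-0.001,0.002,0.045,0],[0.087,-0.001,0.002,0.045,0],[0.087,-0.001,0.002,0.045,0],[0.06,-0.001,0.002,0.045,0],[0.045,-0.001,0.002,0.045,0],[0.03,-0.001,0.002,0.045,0],[0.03,-0.001,0.002,0.045,0],[0.03,-0.001,0.002,0.045,0],[0.03,-0.001,0.002,0.045,0],[0.03,-0.001,0.002,0.045,0]]' 25
```

```text
time_s: 4.85
tool_pos: [0.5471, 0.2684, 0.0255]
tool_rot: [180.0, 0.0, -0.0]
force: [-0.4, -0.3, 1.7]
grip_width: 0.0398
```

```bash
python3 -m handwheel '[[0.03,-0.006,0,0,0],[0.03,-0.012,0,0,0],[0.03,-0.018,0,0,0],[0.03,-0.024,0,0,0],[0.03,-0.03,0,0,0],[0.03,-0.036,0,0,0],[0.03,-0.042,0,0,0],[0.03,-0.05,0,0,0],[0.03,-0.06,0,0,0],[0.03,-0.07,0,0,0],[0.03,-0.08,0,0,0],[0.03,-0.08,0,0,0],[0.03,-0.08,0,0,0]]'
python3 - <<'E'
from cell import *
from h import *
im=read_camera("wrist");s=read_camera("side")
a=crop(s,110,170,260,290,2.6);a=cv2.copyMakeBorder(a,0,400-312,0,0,0)
b=cv2.resize(im,None,fx=.78,fy=.78);b=cv2.copyMakeBorder(b,0,400-b.shape[0],0,0,0)[:400]
cv2.imwrite("pics/c4.png",np.hstack([a,b]))
E
```

```text
time_s: 6.15
tool_pos: [0.467, 0.2685, 0.0255]
tool_rot: [180.0, -0.0, 0.0]
force: [0.5, 1.2, -1.6]
grip_width: 0.0397
```

View pics/c4.png

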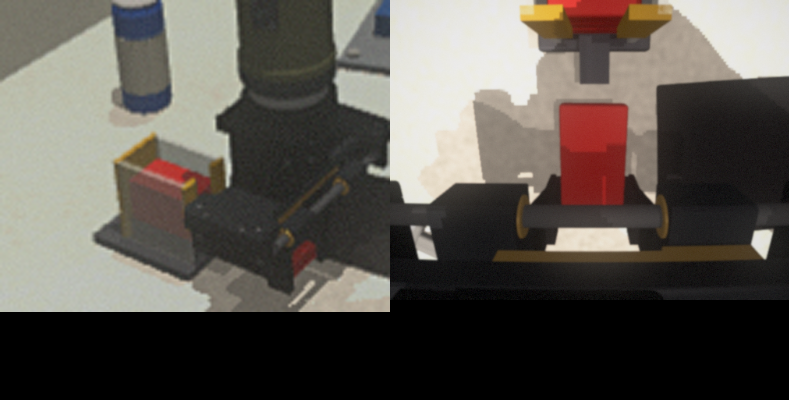

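The stack has dropped. The spacer is held between the fingers clear of the mouth, at composite (593,150), with its rear edge at (593,104).

```bash
python3 - <<'E'
from h import *
from cell import get_obs
print(get_obs()["qpos"])
move(.473,.168,.09,-75)
E
```

```text
[  10.99028783   23.89389571  -50.8269088   109.40031203   22.00860749
   56.96296701 -139.76623516]
shift tool: 0.0055 0.1005 -0.0645 twist 1.3083 rows 8.7
```

```bash
python3 -m handwheel '[[0.03,0,0,-0.025,0],[0.03,0,0,-0.05,0],[0.03,0,0.01,-0.065,0.1],[0.03,0,0.02,-0.065,0.24],[0.03,0.001,0.03,-0.065,0.38],[0.03,0.002,0.04,-0.065,0.52],[0.03,0.003,0.05,-0.065,0.66],[0.03,0.004,0.06,-0.065,0.8],[0.03,0.005,0.07,-0.065,0.94],[0.03,0.005,0.08,-0.065,1.08],[0.03,0.005,0.09,-0.065,1.2],[0.03,0.005,0.1,-0.065,1.31],[0.03,0.005,0.1,-0.065,1.31],[0.03,0.005,0.1,-0.065,1.31]]'
python3 - <<'E'
from h import *
from cell import *
print(get_obs()["qpos"])
move(.473,.168,.0075,-75)
im=read_camera("wrist");cv2.imwrite("pics/w5.png",im)
E
```

```text
time_s: 7.65
tool_pos: [0.4691, 0.1695, 0.0819]
tool_rot: [177.1, 0.3, -53.5]
force: [-0.3, 0.9, -4.3]
grip_width: 0.0395
[ -77.33503236   15.20748772   61.09263525  112.98275335  -14.11612081
   63.18874466 -153.4547724 ]
shift tool: 0.0035 -0.0023 0.0744 twist 0.3756 rows 2.5
```

View pics/w5.png

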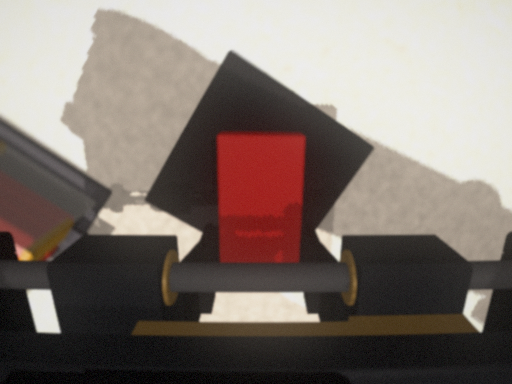

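The commanded turn hit joint 7's limit, leaving yaw at -53° and tilted 3°. The spacer is still held at (260,195) over the pad. I'll turn back partway to a comfortable yaw.

```bash
python3 -m handwheel '[[0.03,0,0,0,-0.13],[0.03,0,0,0,-0.26],[0.03,0,0,0,-0.4],[0.03,0,0,0,-0.53],[0.03,0,0,0,-0.65],[0.03,0,0,0,-0.65],[0.03,0,0,0,-0.65],[0.03,0,0,0,-0.65]]'
python3 - <<'E'
from h import *
from cell import *
print(get_obs()["qpos"])
move(.455,.15,.0075,-40)
E
```

```text
time_s: 8.5
tool_pos: [0.4691, 0.1698, 0.0814]
tool_rot: [177.8, 2.0, -16.2]
force: [-0.4, -0.8, -1.9]
grip_width: 0.0397
[ -71.23650045   13.07919447   53.46737857  112.8143727   -11.04671012
   62.73908361 -119.00749819]
shift tool: -0.0081 0.0229 0.0739 twist 0.4155 rows 2.8
```

```bash
python3 -m handwheel '[[0.03,0,0,-0.01,0],[0.03,0,0,-0.01,0],[0.03,0,0,-0.01,0]]'
python3 - <<'E'
from h import *
from cell import *
from scipy.spatial.transform import Rotation as Rr
o=get_obs();print(o["tool_rot"],Rr.from_euler('xyz',o["tool_rot"],degrees=True).as_matrix()[:,2])
E
```

```text
time_s: 8.8
tool_pos: [0.4698, 0.1703, 0.0919]
tool_rot: [177.8, 2.0, -16.1]
force: [0.1, 0.6, -0.4]
grip_width: 0.0398
[177.84044028   2.02042831 -16.10520363] [-0.04430131 -0.02643053 -0.99866852]
```

The hold at the limit left a permanent 3° lean of the tool towards the base. It does little harm if the jaws close across the lean direction, so I'll set the spacer down with its length near 120°.

```bash
python3 - <<'E'
from h import *
move(.482,.129,.09,120)
E
```

```text
shift tool: 0.0231 0.0363 0.0019 twist -2.3755 rows 15.8
```

```bash
python3 -m handwheel '[[0.03,0.003,0.005,0,-0.14],[0.03,0.006,0.01,0,-0.28],[0.03,0.01,0.015,0,-0.42],[0.03,0.013,0.02,0,-0.56],[0.03,0.016,0.025,0,-0.7],[0.03,0.02,0.03,0,-0.84],[0.03,0.023,0.036,0,-0.98],[0.03,0.023,0.036,0,-1.12],[0.03,0.023,0.036,0,-1.26],[0.03,0.023,0.036,0,-1.4],[0.03,0.023,0.036,0,-1.54],[0.03,0.023,0.036,0,-1.68],[0.03,0.023,0.036,0,-1.82],[0.03,0.023,0.036,0,-1.96],[0.03,0.023,0.036,0,-2.1],[0.03,0.023,0.036,0,-2.24],[0.03,0.023,0.036,0,-2.37],[0.03,0.023,0.036,0,-2.37],[0.03,0.023,0.036,0,-2.37]]'
python3 - <<'E'
from h import *
from cell import *
from scipy.spatial.transform import Rotation as Rr
o=get_obs();print(o["qpos"],Rr.from_euler('xyz',o["tool_rot"],degrees=True).as_matrix().round(3))
move(.482,.129,.0095,120)
E
```

```text
time_s: 10.7
tool_pos: [0.4816, 0.129, 0.0919]
tool_rot: [-177.0, 0.1, 119.5]
force: [0.1, -0.0, -1.5]
grip_width: 0.0396
[-53.29969096   9.54375863  37.89164172 112.00496218  -5.63759774
  63.48112799  16.55174506] [[-0.493  0.869 -0.045]
 [ 0.87   0.492 -0.027]
 [-0.001 -0.053 -0.999]]
shift tool: -0.0002 0.0004 0.0824 twist -0.0079 rows 1.6
```

```bash
python3 -m handwheel '[[0.03,0,0,0.03,0],[0.03,0,0,0.055,0],[0.03,0,0,0.073,0],[0.03,0,0,0.08,0],[0.03,0,0,0.084,0],[0.03,0,0,0.084,0],[0.03,0,0,0.084,0],[0.052,0,0,0.084,0],[0.052,0,0,0.084,0],[0.052,0,0,0.084,0],[0.052,0,0,0.084,0]]'
```

```text
time_s: 11.8
tool_pos: [0.478, 0.1269, 0.0084]
tool_rot: [-177.0, 0.1, 119.7]
force: [1.0, 0.6, -0.1]
grip_width: 0.0513
```

```bash
python3 -m handwheel '[[0.06,0,0,-0.015,0],[0.08,0,0,-0.04,0],[0.087,0,0,-0.08,0],[0.087,0,0,-0.12,0],[0.087,0,0,-0.15,0],[0.087,0,0,-0.15,0],[0.087,0,0,-0.15,0]]'
python3 - <<'E'
from h import *
from cell import *
import pickle
p=camera_params("wrist");im=read_camera("wrist");cv2.imwrite("pics/w6.png",im);pickle.dump(p,open("w6.pkl","wb"))
cv2.imwrite("pics/t6.png",read_camera("top"))
E
```

```text
time_s: 12.5
tool_pos: [0.4848, 0.131, 0.1583]
tool_rot: [-177.1, 0.0, 119.7]
force: [-0.5, -0.4, -0.9]
grip_width: 0.0861
```

View pics/w6.png

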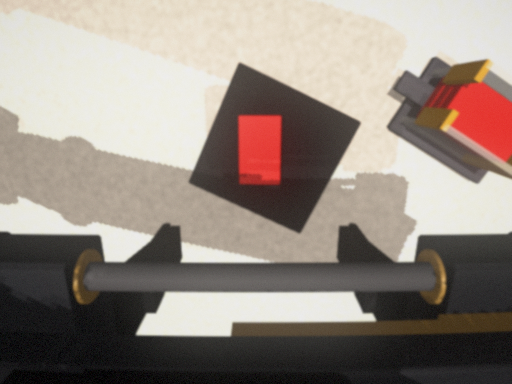

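The spacer lies flat on the pad at (260,150), and the magazine with its three remaining spacers is at the right.

```bash
python3 - <<'E'
from h import *
import pickle
for f,pf,roi in [("w6","w6.pkl",(200,320,80,220)),("t6",None,(170,220,200,260))]:
    im=cv2.imread(f"pics/{f}.png");p=pickle.load(open(pf,"rb")) if pf else camera_params("top")
    hsv=cv2.cvtColor(im,cv2.COLOR_BGR2HSV)
    m=cv2.inRange(hsv,(0,120,60),(9,255,255))|cv2.inRange(hsv,(170,120,60),(180,255,255))
    k=np.zeros_like(m);a,b,c,d=roi;k[c:d,a:b]=m[c:d,a:b]
    cs,_=cv2.findContours(k,cv2.RETR_EXTERNAL,cv2.CHAIN_APPROX_NONE);c=max(cs,key=cv2.contourArea)
    r=cv2.minAreaRect((plane(p,c.reshape(-1,2).astype(float),.018)[:,:2]*1000).astype(np.float32));print(f,r,cv2.boxPoints(r).tolist())
E
```

```text
w6 ((467.43829345703125, 152.0667724609375), (44.05368423461914, 68.55204772949219), 29.88207244873047) [[431.26300048828125, 170.81175231933594], [465.416748046875, 111.37351989746094], [503.61358642578125, 133.32179260253906], [469.4598388671875, 192.76002502441406]]Traceback (most recent call last):
  File "<stdin>", line 8, in <module>
ValueError: max() iterable argument is empty
```

```bash
python3 - <<'E'
from h import *
move(.4705,.154,.09,30)
E
```

```text
shift tool: 0.0269 0.0002 0.0667 twist 1.5661 rows 10.4
```

```bash
python3 -m handwheel '[[0.087,0.01,0,0.02,0.14],[0.087,0.02,0,0.03,0.28],[0.087,0.027,0,0.04,0.42],[0.087,0.027,0,0.05,0.56],[0.087,0.027,0,0.06,0.7],[0.087,0.027,0,0.066,0.84],[0.087,0.027,0,0.066,0.98],[0.087,0.027,0,0.066,1.12],[0.087,0.027,0,0.066,1.26],[0.087,0.027,0,0.066,1.4],[0.087,0.027,0,0.066,1.5],[0.087,0.027,0,0.066,1.565],[0.087,0.027,0,0.066,1.565],[0.087,0.027,0,0.066,1.565]]'
python3 - <<'E'
from h import *
from cell import *
from scipy.spatial.transform import Rotation as Rr
o=get_obs();R=Rr.from_euler('xyz',o["tool_rot"],degrees=True).as_matrix();print(R.round(3))
d=R.T@(np.array([.467,.1515,.0078])-o["tool_pos"]);print(d,o["qpos"])
cv2.imwrite("pics/w7.png",read_camera("wrist"))
E
```

```text
time_s: 14.0
tool_pos: [0.4675, 0.1521, 0.091]
tool_rot: [179.9, 3.1, 30.1]
force: [-0.7, -0.1, -0.9]
grip_width: 0.0869
[[ 0.863  0.502 -0.047]
 [ 0.501 -0.865 -0.028]
 [-0.055  0.001 -0.999]]
[0.00384592 0.00018873 0.08313049] [-63.01230373   9.50960786  45.16330191 113.02820814  -6.72356653
  63.46642656 -74.74120409]
```

View pics/w7.png

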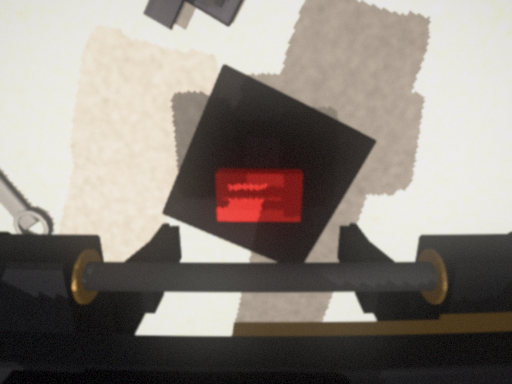

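The spacer at (259,195) is level with the image and centred between the fingers. Down to grip its ends.

```bash
python3 -m handwheel '[[0.087,0.002,0,0.03,0],[0.087,0.004,0,0.055,0],[0.087,0.004,0,0.072,0],[0.087,0.004,0,0.08,0],[0.087,0.004,0,0.083,0],[0.087,0.004,0,0.083,0],[0.087,0.004,0,0.083,0],[0.07,0.004,0,0.083,0],[0.055,0.004,0,0.083,0],[0.055,0.004,0,0.083,0],[0.055,0.004,0,0.083,0],[0.055,0.004,0,0.083,0],[0.055,0.004,0,0.083,0]]' 25
```

```text
time_s: 15.35
tool_pos: [0.4681, 0.1524, 0.0091]
tool_rot: [180.0, 3.0, 30.1]
force: [-0.4, 0.8, 2.5]
grip_width: 0.0655
```

```bash
python3 -m handwheel '[[0.055,0,0,-0.02,0],[0.055,0,0,-0.05,0],[0.055,0,0,-0.09,0],[0.055,0,0,-0.09,0]]'
python3 - <<'E'
from h import *
from cell import *
from scipy.spatial.transform import Rotation as Rr
o=get_obs();R=Rr.from_euler('xyz',o["tool_rot"],degrees=True).as_matrix()
d=R.T@(np.array([.605,-.165,.10])-o["tool_pos"]);print(d,o["tool_rot"],np.deg2rad(o["tool_rot"][2]-14.6))
cv2.imwrite("pics/w8.png",read_camera("wrist"))
E
```

```text
time_s: 15.75
tool_pos: [0.4756, 0.1559, 0.103]
tool_rot: [180.0, 2.5, 30.0]
force: [1.7, -0.6, -0.3]
grip_width: 0.0656
[-0.04846713  0.34254211  0.00529488] [179.97037182   2.51900231  30.04721847] 0.26960482263159274
```

View pics/w8.png

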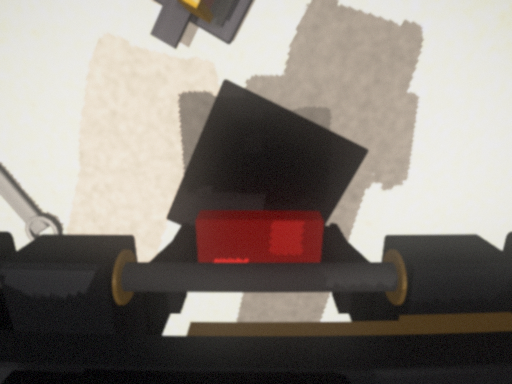

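The spacer is held level by its ends at (260,237).

```bash
python3 -m handwheel '[[0.055,-0.006,0.04,-0.01,0.03],[0.055,-0.012,0.08,-0.01,0.06],[0.055,-0.018,0.12,-0.01,0.1],[0.055,-0.024,0.16,-0.01,0.13],[0.055,-0.03,0.2,-0.01,0.16],[0.055,-0.036,0.24,-0.01,0.19],[0.055,-0.042,0.28,-0.01,0.22],[0.055,-0.046,0.315,-0.01,0.25],[0.055,-0.048,0.342,-0.01,0.27],[0.055,-0.048,0.342,-0.01,0.27],[0.055,-0.048,0.342,-0.01,0.27],[0.055,-0.048,0.342,-0.01,0.27]]'
python3 - <<'E'
from h import *
from cell import *
import pickle
p=camera_params("wrist");im=read_camera("wrist");cv2.imwrite("pics/w9.png",im);pickle.dump(p,open("w9.pkl","wb"))
o=get_obs();print(o["tool_pos"],o["tool_rot"])
E
```

```text
time_s: 17.0
tool_pos: [0.6015, -0.1633, 0.1102]
tool_rot: [179.3, 3.0, 14.7]
force: [0.6, 0.1, -0.4]
grip_width: 0.0656
[ 0.60183188 -0.1630477   0.11061059] [179.25381827   2.95675826  14.69571758]
```

View pics/w9.png

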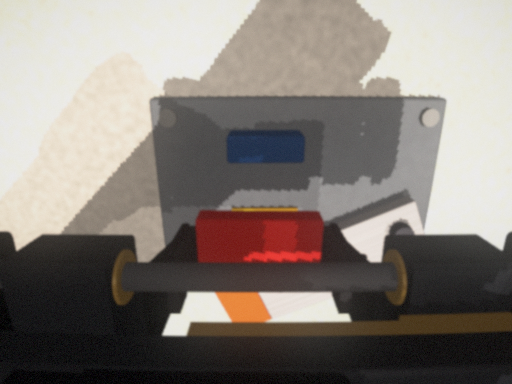

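```bash
python3 - <<'E'
from h import *
import pickle
from scipy.spatial.transform import Rotation as Rr
from cell import get_obs
p=pickle.load(open("w9.pkl","rb"))
ux=np.array([np.cos(np.deg2rad(14.6)),np.sin(np.deg2rad(14.6))]);
S=plane(p,[(227,131),(304,131),(228,156),(304,156)],.042)[:,:2];print("stop top",S.round(4).tolist(),S.mean(0))
print("nest from stop rear edge (x=+40)",S[:2].mean(0)-.04*ux,"front",S[2:].mean(0)-.02*ux)
print("edge angle",np.rad2deg(np.arctan2(*(S[1]-S[0])[::-1]))+90, np.rad2deg(np.arctan2(*(S[3]-S[2])[::-1]))+90)
sp=plane(p,[(196,211),(322,211)],.11056-.0051+.014)[:,:2];print("spacer far edge",sp.round(4).tolist(),"centre",sp.mean(0)-.02*ux)
o=get_obs();R=Rr.from_euler('xyz',o["tool_rot"],degrees=True).as_matrix();print(R.round(3))
E
```

```text
stop top [[0.646, -0.1288], [0.6596, -0.181], [0.6287, -0.1335], [0.6424, -0.1863]] [ 0.64418238 -0.1573861 ]
nest from stop rear edge (x=+40) [ 0.61407569 -0.1649695 ] front [ 0.61622652 -0.16492686]
edge angle 14.600871079935288 14.53686954740536
spacer far edge [[0.6167, -0.1261], [0.6324, -0.1872]] centre [ 0.60517289 -0.16169482]
[[ 0.966  0.254 -0.047]
 [ 0.253 -0.967 -0.026]
 [-0.052  0.013 -0.999]]
```

```bash
python3 - <<'E'
import numpy as np
from cell import get_obs
from scipy.spatial.transform import Rotation as Rr
o=get_obs();R=Rr.from_euler('xyz',o["tool_rot"],degrees=True).as_matrix();print(R.T@(np.array([.6058,-.168,.056])-o["tool_pos"]))
E
```

```text
[0.00539548 0.00508795 0.05447559]
```

```bash
python3 -m handwheel '[[0.055,0.003,0.003,0.02,0],[0.055,0.005,0.005,0.04,0],[0.055,0.005,0.005,0.054,0],[0.055,0.005,0.005,0.054,0],[0.055,0.005,0.005,0.054,0]]'
python3 - <<'E'
from h import *
from cell import *
import pickle
p=camera_params("wrist");im=read_camera("wrist");cv2.imwrite("pics/w10.png",im);pickle.dump(p,open("w10.pkl","wb"))
o=get_obs();print(o["tool_pos"],o["tool_rot"])
s=read_camera("side");cv2.imwrite("pics/s10.png",crop(s,200,90,350,220,4))
E
```

```text
time_s: 17.55
tool_pos: [0.6059, -0.1695, 0.0576]
tool_rot: [179.2, 2.9, 14.6]
force: [0.7, 0.2, -1.7]
grip_width: 0.0656
[ 0.60643921 -0.16982313  0.05822445] [179.13146157   2.83848509  14.60383935]
```

View pics/w10.png

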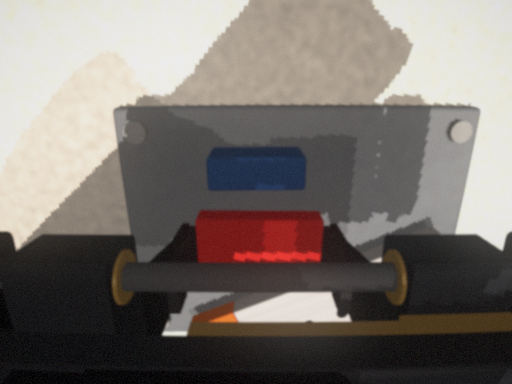

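View pics/s10.png

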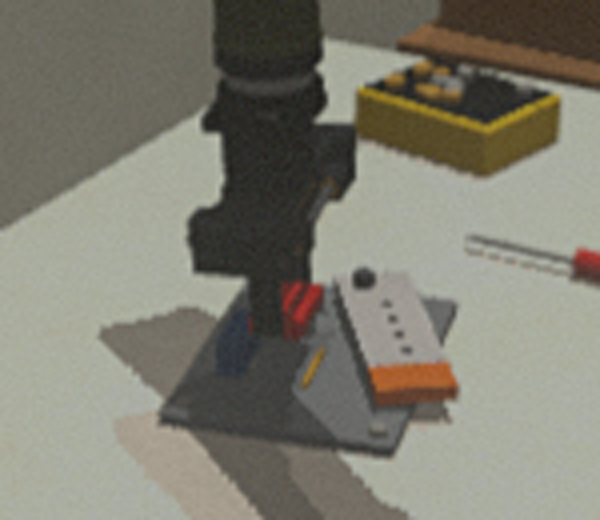

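```bash
python3 - <<'E'
from h import *
im=cv2.imread("pics/w10.png");cv2.imwrite("pics/w10c.png",cv2.convertScaleAbs(crop(im,180,135,340,275,5)[:,:],alpha=1.8,beta=20)[:600])
b=im[:,256].astype(int)
for r in range(142,270,1): print(r,im[r,240:248].mean(0).astype(int).tolist(),end=" ")
E
```

```text
142 [90, 91, 93] 143 [89, 89, 91] 144 [83, 83, 84] 145 [78, 77, 78] 146 [72, 68, 66] 147 [66, 56, 52] 148 [64, 48, 42] 149 [61, 43, 33] 150 [61, 43, 33] 151 [62, 44, 34] 152 [62, 43, 33] 153 [61, 42, 32] 154 [61, 42, 32] 155 [63, 43, 32] 156 [67, 45, 32] 157 [75, 49, 34] 158 [84, 54, 37] 159 [86, 55, 37] 160 [85, 55, 36] 161 [83, 54, 37] 162 [78, 51, 36] 163 [76, 50, 33] 164 [76, 49, 34] 165 [75, 49, 33] 166 [76, 50, 35] 167 [76, 49, 33] 168 [76, 49, 33] 169 [76, 49, 33] 170 [76, 48, 34] 171 [74, 48, 32] 172 [75, 48, 33] 173 [74, 47, 31] 174 [75, 49, 33] 175 [75, 48, 33] 176 [75, 48, 32] 177 [75, 48, 33] 178 [75, 48, 34] 179 [74, 48, 34] 180 [73, 46, 31] 181 [75, 49, 34] 182 [73, 46, 32] 183 [73, 46, 34] 184 [74, 47, 34] 185 [75, 48, 35] 186 [73, 46, 34] 187 [73, 46, 33] 188 [72, 47, 34] 189 [71, 50, 42] 190 [71, 59, 58] 191 [72, 68, 69] 192 [73, 73, 75] 193 [73, 73, 74] 194 [72, 72, 75] 195 [73, 72, 75] 196 [73, 72, 75] 197 [73, 73, 76] 198 [74, 73, 76] 199 [74, 73, 77] 200 [74, 73, 76] 201 [73, 72, 76] 202 [72, 72, 75] 203 [73, 72, 76] 204 [72, 72, 76] 205 [72, 72, 76] 206 [73, 72,
[... 419 characters left out ...]
 121] 231 [24, 23, 120] 232 [25, 26, 121] 233 [26, 28, 122] 234 [22, 24, 121] 235 [23, 26, 121] 236 [23, 25, 121] 237 [24, 26, 121] 238 [23, 26, 121] 239 [24, 26, 121] 240 [25, 26, 122] 241 [25, 26, 122] 242 [25, 26, 122] 243 [24, 26, 122] 244 [24, 26, 122] 245 [24, 25, 121] 246 [22, 26, 121] 247 [25, 26, 122] 248 [22, 26, 120] 249 [22, 24, 122] 250 [25, 27, 128] 251 [28, 30, 141] 252 [30, 34, 159] 253 [35, 40, 180] 254 [43, 48, 206] 255 [46, 51, 219] 256 [46, 51, 222] 257 [47, 51, 219] 258 [44, 48, 206] 259 [39, 43, 189] 260 [36, 39, 166] 261 [30, 33, 136] 262 [33, 35, 101] 263 [35, 36, 69] 264 [40, 40, 57] 265 [43, 43, 56] 266 [43, 44, 56] 267 [45, 46, 57] 268 [46, 47, 58] 269 [46, 46, 58]
```

View pics/w10c.png

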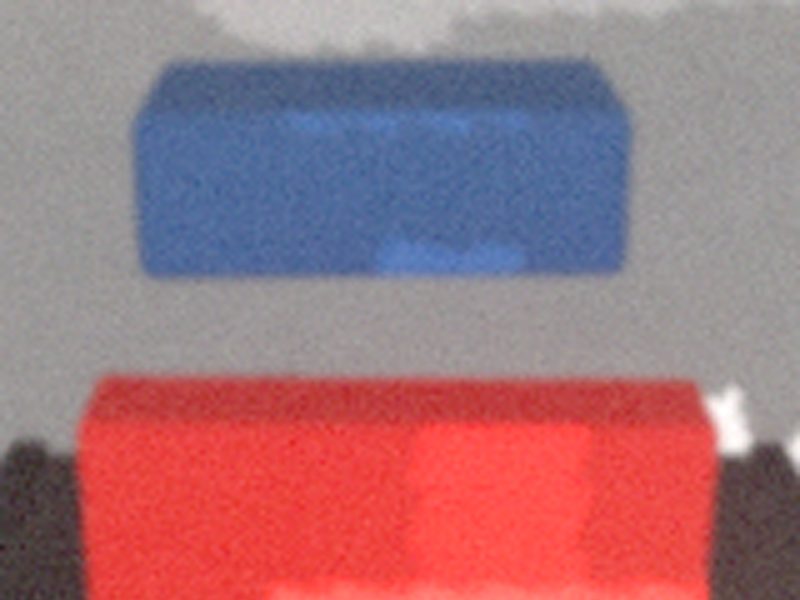

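```bash
python3 - <<'E'
from h import *
import pickle
from cell import get_obs
p=pickle.load(open("w10.pkl","rb"))
a=np.deg2rad(14.6);ux=np.array([np.cos(a),np.sin(a)]);uy=np.array([-ux[1],ux[0]])
f=plane(p,[(208,157),(306,157)],.042)[:,:2];n=plane(p,[(209.6,189.8),(305,189.8)],.042)[:,:2]
print("width",np.linalg.norm(f[0]-f[1]),np.linalg.norm(n[0]-n[1]),"depth",(f.mean(0)-n.mean(0))@ux)
nest=(f.mean(0)-.04*ux+n.mean(0)-.02*ux)/2;print("nest",nest)
o=get_obs();print(o["tool_pos"])
for z,uv in((.067,[(196,219.5),(323,219.5)]),(.053,[(199.5,210.5),(319.5,210.5)])):
    s=plane(p,uv,z)[:,:2];c=s.mean(0)-.02*ux;print("len",np.linalg.norm(s[0]-s[1]),"c",c,"in nest",(c-nest)@ux,(c-nest)@uy,"angle",np.rad2deg(np.arctan2(*(s[1]-s[0])[::-1]))+90)
for nn in (nest,np.array([.610,-.1665])):
    d=o["tool_pos"][:2]-nn;print("tcp in nest",d@ux,d@uy)
E
```

```text
width 0.054043362084676534 0.0544394815591776 depth 0.019147433112404768
nest [ 0.61146292 -0.16661117]
[ 0.60664901 -0.1700022   0.0584999 ]
len 0.06420482772597615 c [ 0.6051434  -0.16928786] in nest -0.0067901629201497435 -0.0009973025086805417 angle 14.281927567116071
len 0.06568252650872683 c [ 0.60426634 -0.16973451] in nest -0.007751490045776126 -0.0012084445386274351 angle 14.308758475196882
tcp in nest -0.005513235125202565 -0.0020680927954827865
tcp in nest -0.004125580861791168 -0.0025444308749174647
```

```bash
python3 - <<'E'
import numpy as np
from cell import get_obs
from scipy.spatial.transform import Rotation as Rr
o=get_obs();R=Rr.from_euler('xyz',o["tool_rot"],degrees=True).as_matrix()
for z in (.03,.018): print(R.T@(np.array([.6102,-.168,z])-o["tool_pos"]))
E
```

```text
[ 0.00533245 -0.00147871  0.02825316]
[ 0.00592035 -0.00166353  0.04023732]
```

```bash
python3 -m handwheel '[[0.055,0.004,-0.0015,0.01,0],[0.055,0.0052,-0.0015,0.022,0],[0.055,0.0055,-0.0015,0.031,0],[0.055,0.0058,-0.0016,0.036,0],[0.055,0.0059,-0.0017,0.039,0],[0.055,0.0059,-0.0017,0.039,0],[0.055,0.0059,-0.0017,0.039,0]]'
python3 - <<'E'
from h import *
from cell import *
import pickle
p=camera_params("wrist");im=read_camera("wrist");cv2.imwrite("pics/w11.png",im);pickle.dump(p,open("w11.pkl","wb"))
o=get_obs();print(o["tool_pos"],o["force"])
cv2.imwrite("pics/w11c.png",cv2.convertScaleAbs(crop(im,170,135,350,275,4.4),alpha=1.8,beta=20))
E
```

```text
time_s: 18.35
tool_pos: [0.6096, -0.1683, 0.0183]
tool_rot: [179.1, 2.9, 14.6]
force: [0.0, -0.5, -1.5]
grip_width: 0.0655
[ 0.60965201 -0.16820888  0.01828715] [-0.74772484  0.11159538 -1.41134111]
```

View pics/w11c.png

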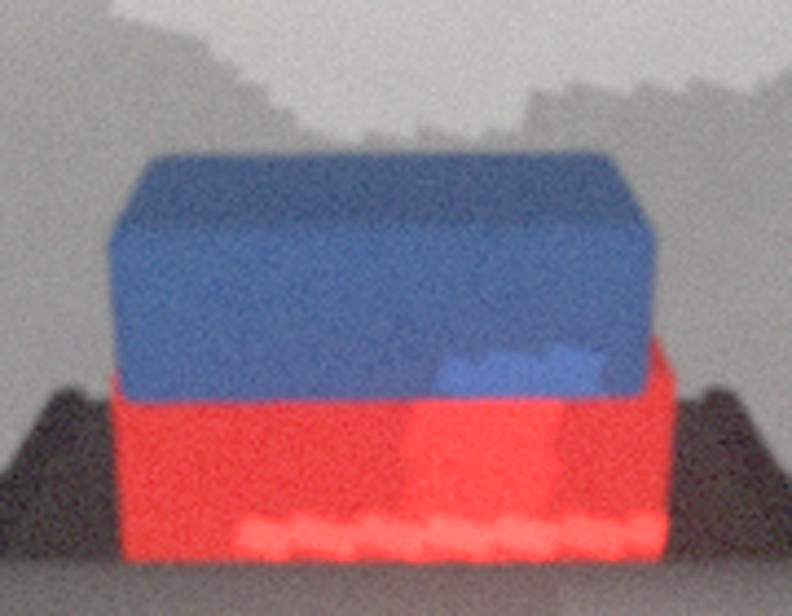

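The spacer is behind the stop in this view, centred within about 1.5 mm along it and just above the base. Lower 1 mm and release.

```bash
python3 -m handwheel '[[0.055,0,0,0.001,0],[0.055,0,0,0.0015,0],[0.055,0,0,0.0015,0],[0.075,0,0,0.0015,0],[0.08,0,0,0.0015,0],[0.08,0,0,0.0015,0],[0.08,0,0,0.0015,0],[0.08,0,0,0.0015,0]]'
```

```text
time_s: 19.2
tool_pos: [0.6093, -0.168, 0.0165]
tool_rot: [179.1, 2.9, 14.6]
force: [0.6, -0.4, -0.0]
grip_width: 0.0795
```

```bash
python3 -m handwheel '[[0.082,0,0,-0.02,0],[0.087,-0.001,0,-0.05,0],[0.087,-0.03,0,-0.09,0],[0.087,-0.06,0,-0.13,0],[0.087,-0.08,0,-0.16,0],[0.087,-0.08,0,-0.16,0],[0.087,-0.08,0,-0.16,0]]'
python3 - <<'E'
from h import *
from cell import *
import pickle
p=camera_params("wrist");im=read_camera("wrist");cv2.imwrite("pics/w12.png",im);pickle.dump(p,open("w12.pkl","wb"))
cv2.imwrite("pics/w12c.png",cv2.convertScaleAbs(crop(im,140,30,380,205,3.3),alpha=1.4))
E
```

```text
time_s: 19.9
tool_pos: [0.5397, -0.1836, 0.181]
tool_rot: [179.2, 2.7, 14.6]
force: [0.5, 0.6, -0.9]
grip_width: 0.0873
```

View pics/w12c.png

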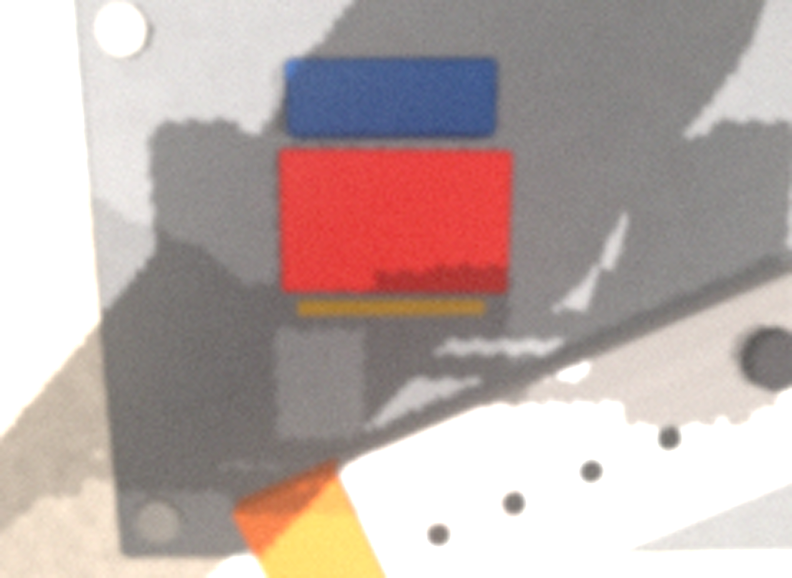

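The spacer lies flat in the channel at (395,220) in the crop, between the stop and the lip, with its centre about 1 mm from the stop's. The plate edge slopes about 23°, so the joint is at about 0.6. Now I'll close the fingers and go behind the orange corner.

```bash
python3 - <<'E'
import numpy as np
from cell import get_obs
from scipy.spatial.transform import Rotation as Rr
o=get_obs();R=Rr.from_euler('xyz',o["tool_rot"],degrees=True).as_matrix()
for z in (.09,.022): print(R.T@(np.array([.449,-.217,z])-o["tool_pos"]))
pin=np.array([.5994,-.284])
for th in (38,33,28,23,18,16,14.6):
    a=np.deg2rad(th);c,s=np.cos(a),np.sin(a)
    P=pin+np.array([c*-.04-s*.145,s*-.04+c*.145]);print(th,P.round(4),(P-.011*np.array([c,s])).round(4))
E
```

```text
[-0.09154658  0.00881456  0.09476764]
[-0.08812887  0.0078716   0.16267515]
38 [ 0.4786 -0.1944] [ 0.4699 -0.2011]
33 [ 0.4869 -0.1842] [ 0.4777 -0.1902]
28 [ 0.496  -0.1748] [ 0.4863 -0.1799]
23 [ 0.5059 -0.1662] [ 0.4958 -0.1705]
18 [ 0.5166 -0.1585] [ 0.5061 -0.1619]
16 [ 0.521  -0.1556] [ 0.5104 -0.1587]
14.6 [ 0.5241 -0.1538] [ 0.5135 -0.1565]
```

```bash
python3 -m handwheel '[[0.06,-0.03,0.003,0.02,-0.1],[0.03,-0.06,0.006,0.04,-0.2],[0,-0.09,0.009,0.06,-0.3],[0,-0.0915,0.009,0.095,-0.4],[0,-0.09,0.0085,0.13,-0.4],[0,-0.088,0.008,0.15,-0.4],[0,-0.088,0.008,0.162,-0.4],[0,-0.088,0.008,0.162,-0.4],[0,-0.088,0.008,0.162,-0.4]]'
python3 - <<'E'
from h import *
from cell import *
from scipy.spatial.transform import Rotation as Rr
o=get_obs();R=Rr.from_euler('xyz',o["tool_rot"],degrees=True).as_matrix();print(o["tool_pos"],o["tool_rot"],o["force"],o["grip_width"])
for t in ([.4619,-.2073],[.4699,-.2011],[.4777,-.1902],[.4863,-.1799],[.4958,-.1705],[.5061,-.1619],[.5135,-.1565]): print(t,(R.T@(np.array([*t,.022])-o["tool_pos"])).round(4))
im=read_camera("wrist");s=read_camera("side")
a=crop(s,200,100,350,220,2.6);a=cv2.copyMakeBorder(a,0,400-312,0,0,0)
b=cv2.resize(im,None,fx=.78,fy=.78);b=cv2.copyMakeBorder(b,0,400-b.shape[0],0,0,0)
cv2.imwrite("pics/c13.png",np.hstack([a,b]))
E
```

```text
time_s: 20.85
tool_pos: [0.4492, -0.2184, 0.0234]
tool_rot: [-179.7, 3.1, 37.5]
force: [-0.3, 0.3, 0.5]
grip_width: 0.0227
[ 0.44915299 -0.21838667  0.02338156] [-179.67456363    3.05303053   37.524335  ] [-0.29037199  0.31729476  0.53183379] 0.022656126530858994
[0.4619, -0.2073] [ 0.0169 -0.001   0.0005]
[0.4699, -0.2011] [ 0.027  -0.0011 -0.0001]
[0.4777, -0.1902] [ 0.0398 -0.005  -0.0007]
[0.4863, -0.1799] [ 0.0529 -0.0079 -0.0014]
[0.4958, -0.1705] [ 0.0661 -0.0096 -0.0021]
[0.5061, -0.1619] [ 0.0795 -0.0101 -0.0028]
[0.5135, -0.1565] [ 0.0887 -0.0099 -0.0033]
```

View pics/c13.png

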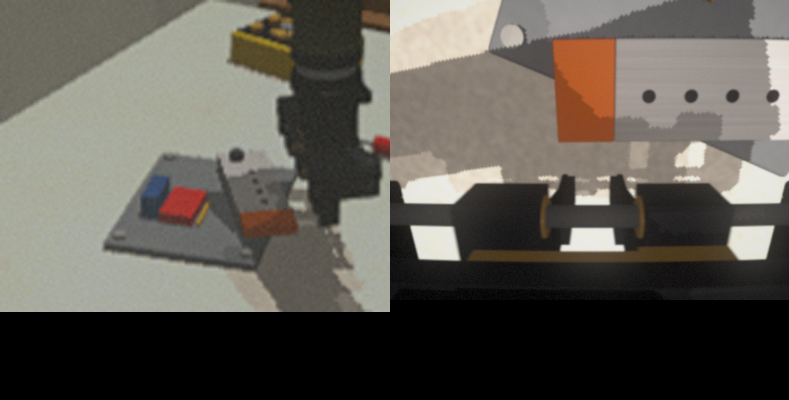

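The fingers at (595,200) in the composite are square to the plate edge, opposite the orange end (554–616), and still closing. I'll start the push.

```bash
python3 -m handwheel '[[0,0,0,0,0],[0,0.005,0,0,0],[0,0.01,-0.0005,0,0],[0,0.015,-0.001,0,0],[0,0.02,-0.001,0,0],[0,0.024,-0.001,0,0],[0,0.027,-0.001,0,0],[0,0.027,-0.001,0,0]]'
```

```text
time_s: 21.75
tool_pos: [0.4693, -0.2009, 0.0217]
tool_rot: [-179.6, 3.1, 37.5]
force: [-0.6, -0.1, 0.4]
grip_width: 0.0004
```

```bash
python3 -m handwheel '[[0,0.004,-0.0012,0,0.03],[0,0.008,-0.0025,0,0.06],[0,0.0128,-0.004,0,0.09],[0,0.017,-0.005,0,0.115],[0,0.021,-0.006,0,0.145],[0,0.026,-0.007,0,0.175],[0,0.026,-0.007,0,0.175]]'
python3 - <<'E'
from h import *
from cell import *
im=read_camera("wrist");cv2.imwrite("pics/w14.png",im);print(get_obs()["force"],get_obs()["tool_pos"])
E
```

```text
time_s: 22.45
tool_pos: [0.4864, -0.1792, 0.0205]
tool_rot: [179.8, 3.0, 27.5]
force: [-1.0, 0.2, 0.6]
grip_width: 0.0004
[-0.90615712 -0.26932974  0.79004223] [ 0.48639769 -0.17924943  0.02048341]
```

View pics/w14.png

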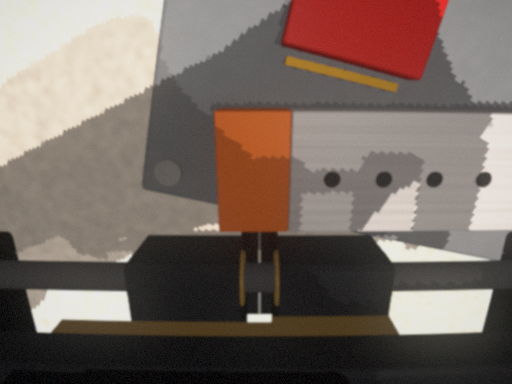

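The plate has followed the fingers: its edge at row 230 is parallel to the jaws, now at yaw 27.5°.

```bash
python3 - <<'E'
from h import *
from cell import *
from scipy.spatial.transform import Rotation as Rr
o=get_obs();R=Rr.from_euler('xyz',o["tool_rot"],degrees=True).as_matrix();
for t in ([.4958,-.1705],[.5061,-.1619],[.5104,-.1587],[.5135,-.1565]): print(t,(R.T@(np.array([*t,.0205])-o["tool_pos"])).round(4))
E
```

```text
[0.4958, -0.1705] [ 0.0124 -0.0034 -0.0007]
[0.5061, -0.1619] [ 0.0255 -0.0063 -0.0014]
[0.5104, -0.1587] [ 0.0307 -0.0071 -0.0016]
[0.5135, -0.1565] [ 0.0345 -0.0076 -0.0018]
```

```bash
python3 -m handwheel '[[0,0.004,-0.0012,0,0.03],[0,0.008,-0.0023,0,0.055],[0,0.0124,-0.0034,-0.0007,0.08],[0,0.017,-0.0045,-0.001,0.11],[0,0.021,-0.0055,-0.0012,0.14],[0,0.0255,-0.0063,-0.0014,0.17],[0,0.0255,-0.0063,-0.0014,0.17]]'
```

```text
time_s: 23.2
tool_pos: [0.5063, -0.1615, 0.0203]
tool_rot: [179.3, 2.9, 17.8]
force: [-0.9, -0.6, -1.0]
grip_width: -0.0001
```

```bash
python3 -m handwheel '[[0,0.001,-0.0001,0,0.01],[0,0.002,-0.0003,0,0.02],[0,0.003,-0.0005,0,0.03],[0,0.004,-0.0006,0,0.035]]'; python3 - <<'E'
from h import *
from cell import *
im=read_camera("wrist");cv2.imwrite("pics/w15.png",im);print(get_obs()["force"],get_obs()["tool_pos"])
E
```

```text
time_s: 23.6
tool_pos: [0.5088, -0.1597, 0.0202]
tool_rot: [179.3, 3.0, 15.7]
force: [-4.8, 1.9, 1.0]
grip_width: 0.0001
[-4.60898099  1.97097772  1.79948181] [ 0.50902923 -0.15958016  0.02017174]
```

View pics/w15.png

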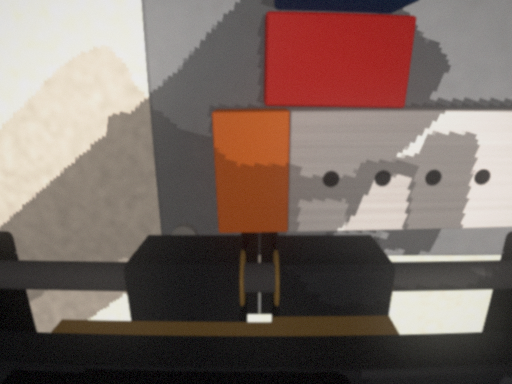

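The plate edge at row 108 is within about 1 mm of the spacer (265–415, 12–107), and the wrist force is about 5 N. I'll go on in fine steps.

```bash
python3 -m handwheel '[[0,0.0005,0,0,0.005],[0,0.001,-0.0001,0,0.01],[0,0.0015,-0.0001,0,0.01]]'
```

```text
time_s: 23.95
tool_pos: [0.5102, -0.1594, 0.02]
tool_rot: [179.2, 3.0, 15.1]
force: [-4.4, 1.3, 1.1]
grip_width: 0.0
```

```bash
python3 -m handwheel '[[0,0.0005,0,0,0.005],[0,0.001,-0.0001,0,0.005],[0,0.0015,-0.0001,0,0.01]]'
```

```text
time_s: 24.25
tool_pos: [0.5116, -0.1589, 0.02]
tool_rot: [179.2, 3.0, 14.6]
force: [-5.1, 1.7, 0.9]
grip_width: 0.0004
```

```bash
python3 -m handwheel '[[0,0.0005,0,0,0],[0,0.001,0,0,0]]'; python3 -m handwheel '[[0,0.0005,0,0,0],[0,0.001,0,0,0]]'; python3 - <<'E'
from h import *
from cell import *
im=read_camera("wrist");cv2.imwrite("pics/w16.png",im);print(get_obs()["force"],get_obs()["tool_pos"])
E
```

```text
time_s: 24.45
tool_pos: [0.5125, -0.1586, 0.0199]
tool_rot: [179.2, 3.0, 14.6]
force: [-5.6, 2.8, 2.5]
grip_width: 0.0008
time_s: 24.65
tool_pos: [0.5126, -0.1586, 0.0199]
tool_rot: [179.3, 3.1, 14.6]
force: [-8.9, 0.5, 4.8]
grip_width: 0.0004
[-8.7549812   2.5162927   4.09317787] [ 0.51258051 -0.15858256  0.01986539]
```

View pics/w16.png

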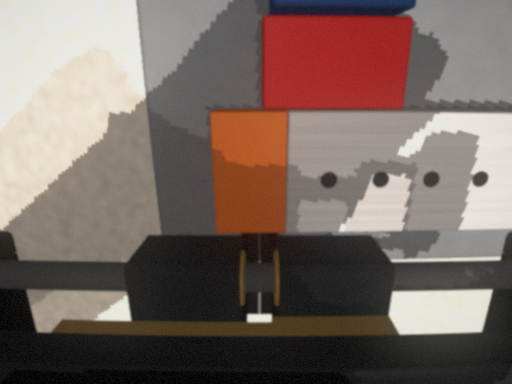

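The plate bears on the spacer and the TCP has stopped advancing while the force rises to 9 N. A little more for a firm clamp.

```bash
python3 -m handwheel '[[0,0.0005,0,0,0],[0,0.001,0,0,0],[0,0.001,0,0,0]]'; python3 -m handwheel '[[0,0.0005,0,0,0],[0,0.001,0,0,0],[0,0.001,0,0,0]]'
```

```text
time_s: 25.0
tool_pos: [0.5126, -0.1585, 0.0198]
tool_rot: [179.3, 3.2, 14.5]
force: [-10.3, 1.7, 6.8]
grip_width: 0.0006
time_s: 25.3
tool_pos: [0.5127, -0.1585, 0.0198]
tool_rot: [179.3, 3.3, 14.5]
force: [-13.3, 2.0, 9.2]
grip_width: 0.0006
```

About 13 N of horizontal push, clamped. Retreat, then check.

```bash
python3 -m handwheel '[[0,0,0,0,0],[0,0,0,0,0],[0,-0.004,0,0,0],[0,-0.012,0,0,0],[0,-0.025,0,-0.005,0],[0,-0.035,0,-0.03,0],[0,-0.035,0,-0.07,0],[0,-0.02,0,-0.11,0],[0,0,0,-0.15,0],[0,0.01,0,-0.18,0],[0,0.01,0,-0.18,0],[0,0.01,0,-0.18,0]]'; python3 - <<'E'
from h import *
from cell import *
import pickle
p=camera_params("wrist");im=read_camera("wrist");cv2.imwrite("pics/w17.png",im);pickle.dump(p,open("w17.pkl","wb"))
cv2.imwrite("pics/w17c.png",cv2.convertScaleAbs(crop(im,140,0,400,205,2.9),alpha=1.3))
t=read_camera("top");s=read_camera("side")
cv2.imwrite("pics/c17.png",np.hstack([cv2.resize(crop(t,130,100,230,180+60,4),(400,560)),cv2.resize(crop(s,130,200,230,340-0,4),(400,560))]))
print(get_obs()["force"],get_obs()["tool_pos"])
E
```

```text
time_s: 26.5
tool_pos: [0.5349, -0.1513, 0.1998]
tool_rot: [179.1, 2.7, 14.6]
force: [-1.0, -0.0, -0.1]
grip_width: 0.0006
[-0.65550641 -0.77499957 -0.66788189] [ 0.53293129 -0.15112613  0.19810784]
```

View pics/w17c.png

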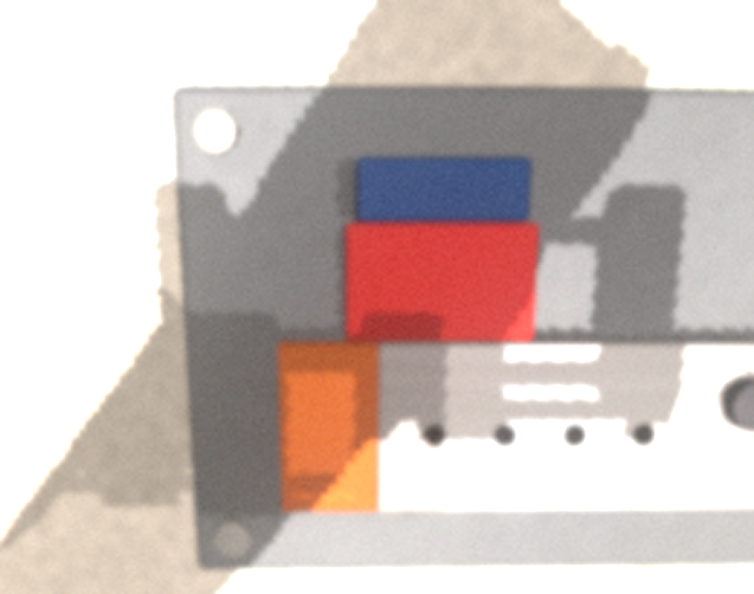

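View pics/c17.png

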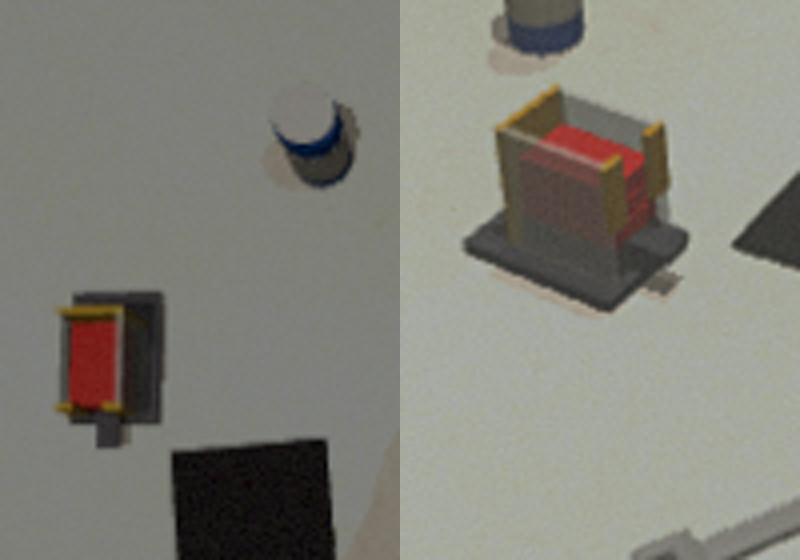

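The spacer touches the stop and is centred on it (443 vs 442 in the crop). The plate edge is parallel to the stop and bears on the spacer. The three remaining spacers are stacked flat in the magazine and the can is standing. Handing in.

```bash
python3 -c "
from cell import *
print(sign_off(),get_obs()['time_s'])"
```

```text
the job is handed in; nothing more can be done
the job is handed in; nothing more can be done
```

The job is handed in, finished at about 26.5 s of the 69 s allowed; no verdict is reported. I drew the bottom spacer out, set it on the rubber pad, and re-gripped it by its ends. I then laid it in the nest and pushed the swing plate at its orange corner until the wrist read about 13 N (horizontal), against a roughly 5 N drag before contact.

**Last checks (pictures):**
- **Clamp:** the spacer lies flat against the stop and is centred along it to within about 1 mm. The plate edge is parallel to the stop and bears on the spacer.
- **Magazine:** the other three spacers have dropped and lie flat.
- **Bystanders and robot:** the can is standing and the arm is clear of everything. I did not look specifically at the wrench or screwdriver at the end, but the arm never went near them.

**What went wrong or was not checked:**
- **Joint limit:** one turn over the pad reached joint 7's limit. It left the tool leaning 3° for the rest of the job, so I chose the later grips to suit.
- **Nest position:** one nest estimate was about 4 mm out because it included the stop's rear face. I re-measured it before lowering the spacer.
- **Plate force and angle:** I judged these from the wrist force and the pictures; neither can be read directly.

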